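# Hang the dipping basket on the rotary drip stand

### The job

Turn the head of the rotary drip stand until its one free hook points towards you, then hang the red-handled dipping basket on that hook to drain over the tray. Carry the basket upright so that its samples stay in, leave it hanging still with the hook still pointing towards you, and do not disturb the jars, the milk bottle or the timer on the table.

Things in the scene. Friction and masses are not known exactly. Their poses are not given: they have to be found in the camera images.
- drip_stand: Fixed rotary drip stand: round steel tray 255 mm across, 16 mm high, with a 15 mm upright post. Origin: centre of its underside, on the post's axis; axes parallel to the world's. Four of its five hooks carry wire baskets of the loose one's size (blue, green, yellow, black handles) that cannot come off but swing a little; they hang from 258 down to 93 mm above the table.
- turning_head: Turning part on the post: black hub 39 mm across, top at 278 mm, with five 5 mm steel wire hooks 72 degrees apart, reaching 106 mm from the axis. Turns endlessly either way; light friction (0.05 N m, 0.6 N at a hook), stays where left. Origin: on the axis at table height; its own -x is the free hook's direction (yaw 0: it points straight at the robot side, world -x).
- free_hook (a point): Saddle (lowest point) of the one hook without a basket, on top of its wire, 85 mm from the axis, 254 mm above the table. From the hub the wire slopes gently down to it, then bends up to the tip: a black ball 8 mm across centred 102 mm from the axis, its top 269 mm above the table.
- basket: Loose wire dipping basket (about 90 g) standing upright: round cup 58 mm across, 49 mm high; tall stiff bail, red above: two parallel upright bars 6 mm thick, 34 mm over the outsides, 22 mm apart inside, straight from 87 to 150 mm above the underside, joined by a round arch, top at 167 mm. Origin: centre of underside. Bail lies in its y-z plane: grasp across y; the hook passes through along x.
- bail_eye (a point): Inside of the top of the basket's arch, 161 mm above its underside: the point that rests on the hook's saddle when it hangs.
- dye_jar: Small open glass jar of pale dye, 47 mm across, 66 mm tall, standing beside the stand. Origin: centre of its underside.
- jar_two: Second small open glass jar of pink dye, 46 mm across, 66 mm tall, behind the stand to the right. Origin: centre of its underside.
- bottle: Small glass milk bottle, 67 mm across, 183 mm tall, behind the stand to the left. Origin: centre of its underside.
- timer: White kitchen timer, 62 x 62 x 22 mm, lying to the right of the stand. Origin: centre of its underside.

How it is judged:
By the outcome, as a careful person would: the job done as asked, in the order asked, and still so for the second after the job is handed in, with the robot touching nothing.
It also fails if it takes over 59 s, if anything falls off the work surface, if the arm or the gripper's body presses on something with over 40 N, if the wrist force passes 120 N, or if a joint passes its speed limit or range.

### The arm

A 6-joint arm with a two-finger parallel gripper is mounted at the origin on a cart in front of the work surface, level with it; the furniture and walls round the work are solid. World frame = base frame: x ahead of the robot, y to its left, z up, the work surface at z = 0. Lengths are in m, angles in rad, forces in N, time in s.
With the tool pointing down it reaches from about 0.375 to 0.9 m from the base axis. Payload 3.1 kg.
Tool frame: the origin (TCP) lies midway between the tips of the shut fingers; the grasp point (between the pads) lies robot.grip_depth behind it (robot.grip_depth is the distance from the TCP to the grasp point, in m); z points along the fingers, y is the line along which they close (so a half turn about z gives the same grasp; the last joint's range is limited). The gripper opens to 87 mm and grips with 3 to 60 N. Pads are 19 mm wide; open, the fingers measure 117 mm over their backs; the gripper's body (75 mm by 190 mm) begins 51 mm behind the grasp point.
Start: joints at [-1.286, 0.527, 1.433, -0, 1.181, -0.178], TCP at [0.28, -0.559, 0.223] pointing down, gripper open.
Joint ranges: [-3.08, 3.08], [-0.75, 2.2], [0.22, 2.44], [-1.43, 4.57], [0, 2.65], [-2.85, 2.85]. Speed limits (rad/s): [2.79, 2.79, 3.14, 3.14, 3.14, 3.14].

### API

Orientations are given as a unit quaternion [x, y, z, w].
In Python, from rig import robot, vision, job gives the robot as it stands (robot), with the cameras (vision) and the job (job).
- The arm moves only by the shell command python3 nudge.py 'ROWS' [OPENING] [FORCE]. ROWS is a JSON list of rows, 1 to 20 of them, each an object with the fields sx, sy, sz (the shift in m), rz (a turn about the tool's z in rad); a field left out counts as zero; each row shifts and turns the commanded pose from where the row before left it, along the tool's axes as they then stand; what a row does not reach is not made up. A row lasts 1/12 s, in which the tool goes at most 0.0417 m and 0.125 rad, less where a joint would pass 70% of its speed; a pose out of reach is approached as far as the arm can. OPENING is the finger opening in m, set as the command begins (- or left out keeps the last). The fingers move at their own pace and stop on an object; FORCE is the grip in N (left out, the last holds). Time passes only in rows, so rows that do not move let the fingers close. It prints the time, the measured TCP pose, the force, the opening and the grip force at its end. Input that does not fit is refused with a message, and nothing moves.
- robot.get_obs(): the state, without advancing time (a new reading comes with each control period).
- vision.camera(name): name is "scene" or "top" or "wrist"; returns a dict with "img" (400x640x3 uint8, red, green, blue), "fx", "fy", "cx", "cy" (pixels), "xyz" and "attitude" of the camera in the world. Camera axes: x right, y down, z forward; pixel columns grow to the right and rows downward; lengths in m; the calibration is good to about 2 mm. A picture is of the moment at which its call begins. There is no depth.
- job.hand_in(): hands the job in; it is judged then, once.
The state is a dict: "time": time; "q": joint angles; "joint_velocities": joint speeds; "joint_torque": joint torques, N m; "position": TCP position; "tool_rot": TCP orientation; "ft_force": force on the tool from outside, world axes, zero at the start; "moment": the same for the moment, N m; "grip_width": finger opening in m; "grip_force": force on a finger pad.
Only numpy, scipy, OpenCV 4.12 (cv2) and the standard library are available. Lean on these libraries where they do the work, as an engineer would, in place of code of your own. Each camera call takes 0.05 s, during which the arm holds its last target. There are 200 camera calls.

## Working session

There is one attempt and no reset: what is moved stays moved. The work goes in short steps, Python scripts to look and compute and a shell command to move; the robot and the scene stay as the last step left them, time stands still between calls to the robot, and variables do not carry over. Pictures are saved under pics/ and viewed, at most 12 in all, crops included, and the job is handed in when it is done.

```bash
ls; mkdir -p pics
python3 - <<'E'
from rig import robot, vision, job
import cv2,numpy as np
o=robot.get_obs();print(o['time'],o['position'],o['tool_rot'],o['grip_width'],robot.grip_depth)
for n in("scene","top"):
    c=vision.camera(n);cv2.imwrite(f"pics/{n}0.png",c["img"][:,:,::-1]);print(n,c["fx"],c["fy"],c["cx"],c["cy"],c["xyz"],c["attitude"])
E
```

```text
nudge.py
pics
rig.py
0.0 [ 0.27942239 -0.55822859  0.2215676 ] [ 9.73220078e-01  2.29872795e-01 -7.12663336e-05 -1.08346821e-03] 0.08695676266088569 0.0187
scene 507.571415000366 507.571415000366 315.1985379642412 195.997739136404 [-0.34398306  0.91684156  1.09288089] [-0.31916552  0.83145509 -0.42141763  0.17094729]
top 383.512483998997 383.512483998997 325.6764540070152 198.27136414199683 [ 0.32837491 -0.00619422  1.43281013] [ 0.71171872 -0.69748293  0.06391823 -0.05374473]
```

View pics/scene0.png

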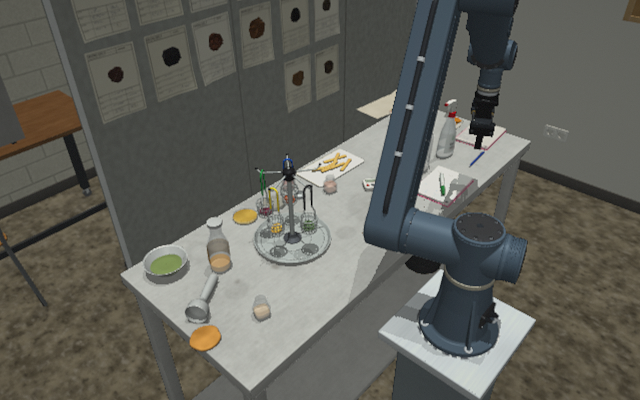

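View pics/top0.png

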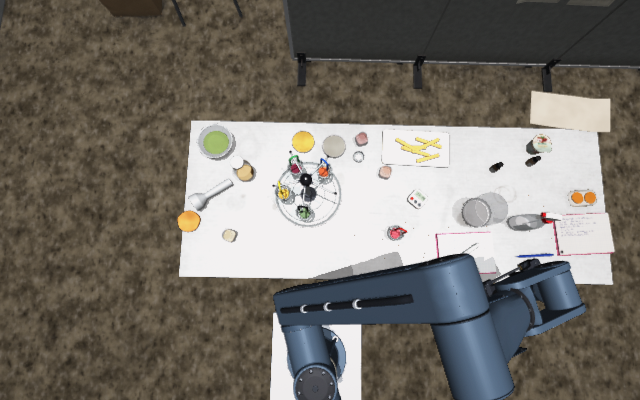

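The top view shows the stand around (308,194) and the red basket at (397,233). The timer is at (416,199), and the free hook seems to point right. I'll zoom in on the stand and basket.

```bash
cat > h.py <<'E'
from rig import robot, vision, job
import cv2,numpy as np
from scipy.spatial.transform import Rotation as R
def ray(c,u,v):
    d=R.from_quat(c["attitude"]).apply([(u-c["cx"])/c["fx"],(v-c["cy"])/c["fy"],1]);return np.array(c["xyz"]),d
def at(c,u,v,z):
    p,d=ray(c,u,v);return p+d*(z-p[2])/d[2]
def proj(c,P):
    q=R.from_quat(c["attitude"]).inv().apply(np.array(P)-c["xyz"]);return c["fx"]*q[...,0]/q[...,2]+c["cx"],c["fy"]*q[...,1]/q[...,2]+c["cy"]
def save(img,n,box=None,s=1):
    if box: img=img[box[1]:box[3],box[0]:box[2]]
    cv2.imwrite("pics/"+n,cv2.resize(img[:,:,::-1],None,fx=s,fy=s,interpolation=cv2.INTER_CUBIC))
E
python3 - <<'E'
from h import *
c=vision.camera("top")
save(c["img"],"t1.png",(265,140,425,250),5)
for n,u,v,z in(("tray",308,194,.016),("hub",306,179.5,.278),("basket",396,233,.0),("timer",416,199,.02),("djar",229,236,.0),("baskettop",404,231,.16)):print(n,at(c,u,v,z))
E
```

```text
tray [0.58164174 0.04221322 0.016     ]
hub [0.57997658 0.04061009 0.278     ]
basket [ 0.44340628 -0.29027834  0.        ]
timer [ 0.57068636 -0.36298763  0.02      ]
djar [0.41978583 0.33158539 0.        ]
baskettop [ 0.43775069 -0.28534122  0.16      ]
```

View pics/t1.png

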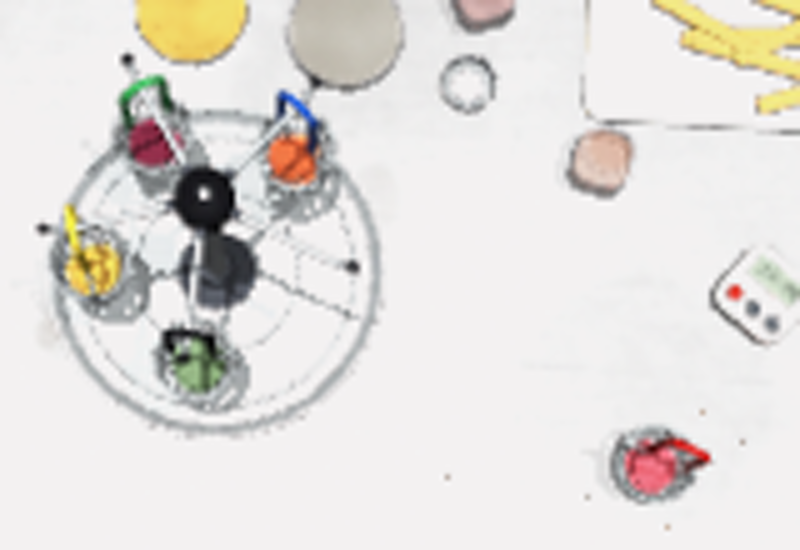

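Ball of the free hook is at about (335.4,193.4) and the hub top at about (306,179.6). I'll refine these, together with the basket's bail, by masks.

Run:
```python
from h import *
c=vision.camera("top");im=c["img"].astype(int);g=im.max(2)
def cen(m,box):
    x0,y0,x1,y1=box;s=m[y0:y1,x0:x1].astype(float);ys,xs=np.nonzero(s);return xs.mean()+x0,ys.mean()+y0,len(xs)
hub=cen(g<60,(299,172,313,187));w=np.clip(170-g[189:198,331:341],0,None).astype(float);yy,xx=np.mgrid[189:198,331:341]
b=((w*xx).sum()/w.sum(),(w*yy).sum()/w.sum())
H=at(c,hub[0],hub[1],.278);B=at(c,*b,.265);d=B-H
T=at(c,308.3,193.8,.016)
print(hub,H,b,B,np.hypot(*d[:2]),np.degrees(np.arctan2(d[1],d[0])))
m=((im[:,:,0]-im[:,:,1:].max(2))>70)
m[:215]=0;m[260:]=0;m[:,:385]=0;m[:,415:]=0
for y in range(215,250):
    r=[(x,tuple(im[y,x])) for x in range(385,415) if m[y,x]]
    if r: print(y,' '.join(f"{x}:{a[0]},{a[1]},{a[2]}" for x,a in r))
# tray circle by edge
t=cv2.HoughCircles(cv2.cvtColor(c["img"],cv2.COLOR_RGB2GRAY),cv2.HOUGH_GRADIENT,1,50,param1=100,param2=20,minRadius=38-8,maxRadius=48-6)
print(t[0][:3]); [print(at(c,a[0],a[1],.016)) for a in t[0][:3]]
```

```text
(np.float64(305.6111111111111), np.float64(179.72222222222223), 108) [0.57925119 0.04178609 0.278     ] (np.float64(335.035175879397), np.float64(192.87688442211055)) [ 0.54248181 -0.04984784  0.265     ] 0.09873583101642545 -111.86380483171727
228 394:207,106,117 398:123,36,36 399:146,30,29 400:215,36,33 401:187,41,38
229 397:138,50,57 400:184,70,69 401:213,55,53 402:230,52,50 403:225,67,63
230 391:183,82,92 395:111,35,40 396:163,59,66 397:236,114,130 398:241,126,145 403:216,81,79 404:232,56,53 405:222,68,65
231 390:232,126,141 391:161,65,75 392:186,75,87 393:202,85,97 394:204,85,98 395:205,85,99 396:187,74,85 397:230,104,120 398:234,108,125 399:229,127,142 404:164,80,78 405:195,37,35 406:210,32,29
232 390:220,102,114 391:174,63,73 392:234,109,126 393:240,117,134 394:241,121,138 395:242,120,138 396:214,90,104 397:203,82,95 398:184,71,83 399:180,69,80
233 390:209,107,118 391:154,55,64 392:229,95,110 393:235,101,117 394:239,113,129 395:240,114,130 396:241,117,134 397:241,116,134 398:197,78,90 399:180,68,79
234 391:171,67,77 392:231,102,117 393:237,105,120 394:236,103,119 395:236,103,119 396:239,110,127 397:240,112,129 398:208,82,95 399:179,71,82
235 391:234,117,132 392:233,113,130 393:240,118,135 394:241,115,134 395:241,115,132 396:236,103,119 397:235,100,117 398:234,100,117 399:181,95,103
236 391:225,133,147 392:192,87,100 393:234,114,131 394:241,116,133 395:239,110,127 396:239,109,126 397:238,110,127 398:234,130,144
237 392:223,123,137 393:221,107,121 394:235,116,132 395:227,103,118 396:227,110,124 397:216,132,142
[[307.5 195.5  31.5]
 [499.5 320.5  35.8]]
[0.57589116 0.04393438 0.016     ]
[ 0.13647298 -0.65518765  0.016     ]
```

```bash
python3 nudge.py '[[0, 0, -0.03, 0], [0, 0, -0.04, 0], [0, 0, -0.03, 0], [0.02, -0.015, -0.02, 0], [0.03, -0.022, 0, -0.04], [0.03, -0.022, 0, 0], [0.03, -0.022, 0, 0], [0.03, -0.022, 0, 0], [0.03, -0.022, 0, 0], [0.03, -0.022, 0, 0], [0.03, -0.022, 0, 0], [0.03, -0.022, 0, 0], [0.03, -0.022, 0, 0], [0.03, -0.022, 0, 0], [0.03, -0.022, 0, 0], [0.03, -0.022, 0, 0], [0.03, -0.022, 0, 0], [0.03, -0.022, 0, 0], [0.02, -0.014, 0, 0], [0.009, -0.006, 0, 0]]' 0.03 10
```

```text
refused: ROWS must be a list of objects with named fields. Nothing was moved.
```

Refused on format, not on reach. It needs a list of objects with named fields.

```bash
python3 nudge.py '[{"sz":-0.03}, {"sz":-0.04}, {"sz":-0.03}, {"sx":0.02, "sy":-0.015, "sz":-0.02}, {"sx":0.03, "sy":-0.022, "rz":-0.04}, {"sx":0.03, "sy":-0.022}, {"sx":0.03, "sy":-0.022}, {"sx":0.03, "sy":-0.022}, {"sx":0.03, "sy":-0.022}, {"sx":0.03, "sy":-0.022}, {"sx":0.03, "sy":-0.022}, {"sx":0.03, "sy":-0.022}, {"sx":0.03, "sy":-0.022}, {"sx":0.03, "sy":-0.022}, {"sx":0.03, "sy":-0.022}, {"sx":0.03, "sy":-0.022}, {"sx":0.03, "sy":-0.022}, {"sx":0.03, "sy":-0.022}, {"sx":0.02, "sy":-0.014}, {"sx":0.009, "sy":-0.006}]' 0.03 10; python3 nudge.py '[{"rz":-0.12}, {"rz":-0.12}, {"rz":-0.12}, {"rz":-0.12}, {"rz":-0.12}, {"rz":-0.08}, {}, {}]'
python3 - <<'E'
from h import *
o=robot.get_obs();r=R.from_quat(o['tool_rot']).as_matrix()
print(o['position'],np.degrees(np.arctan2(r[1,0],r[0,0])),r[:,2],o['q'])
c=vision.camera("wrist");save(c["img"],"w1.png");print(c["xyz"],c["attitude"],c["fx"])
for P in([.5795,.042,.278],[.5413,-.0526,.265],[.548,-.037,.254]):print(proj(c,P))
E
```

```text
time: 1.87
position: [0.5277, -0.03, 0.3424]
tool_rot: [0.968, 0.251, 0.0, -0.001]
ft_force: [0.4, -0.0, 0.7]
grip_width: 0.0297
grip_force: 0.0
time: 2.53
position: [0.5267, -0.0338, 0.3424]
tool_rot: [0.831, 0.557, -0.0, -0.0]
ft_force: [-0.0, 0.2, -0.1]
grip_width: 0.0302
grip_force: 0.0
[ 0.52672804 -0.03378902  0.34241183] 67.65888402518598 [-4.97364511e-04 -2.07863007e-04 -9.99999855e-01] [-2.75747106e-01  2.69831257e-01  1.51041657e+00 -3.42889527e-04
  1.36176682e+00  1.14250223e-01]
[0.55409912 0.03104889 0.50412219] [ 0.97250013 -0.19255691 -0.02542183  0.12852652] 340.32252762637864
(np.float64(344.73822209824533), np.float64(75.33571514842963))
(np.float64(340.9533099974293), np.float64(222.92327987164677))
(np.float64(340.6322913471243), np.float64(197.01737108487444))
```

View pics/w1.png

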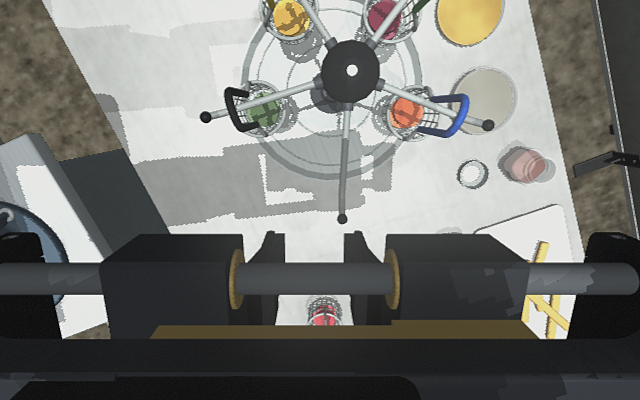

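Hub at (351,71), free hook's ball at (342.5,218.5), wire between them, with nothing between the fingers yet. I'll compute the positions.

Run:
```python
from h import *
c=vision.camera("wrist")
H=at(c,351,71,.278);B=at(c,342.5,218.5,.265);d=B-H
print(H,B,np.hypot(*d[:2]),np.degrees(np.arctan2(d[1],d[0])))
o=robot.get_obs();r=R.from_quat(o['tool_rot']).as_matrix()
u=d[:2]/np.hypot(*d[:2]);g=H[:2]+.078*u;D=np.array([*(g-o['position'][:2]),0]);print(g,r.T@D)
```

```text
[0.58408598 0.0430026  0.278     ] [ 0.54367198 -0.04973551  0.265     ] 0.10116149005749935 -113.54691630418897
[ 0.55292499 -0.0285026 ] [ 1.46051155e-02  2.22003841e-02 -7.30796369e-06]
```

```bash
python3 nudge.py '[{"sx":0.007, "sy":0.011, "rz":0.02}, {"sx":0.008, "sy":0.011}, {"sz":0.03}, {"sz":0.03}, {"sz":0.025}, {"sz":0.012}, {"sz":0.01}, {}]' && python3 nudge.py '[{}, {}, {}, {}, {}, {}]' 0 5
python3 - <<'E'
from h import *
c=vision.camera("top");save(c["img"],"t2.png",(265,140,365,240),5)
E
```

```text
time: 3.3
position: [0.5518, -0.0278, 0.2335]
tool_rot: [0.836, 0.549, -0.001, -0.002]
ft_force: [0.5, -0.3, -0.0]
grip_width: 0.03
grip_force: 0.0
time: 3.8
position: [0.5534, -0.028, 0.2363]
tool_rot: [0.835, 0.55, 0.0, 0.0]
ft_force: [-0.8, 0.5, 1.9]
grip_width: 0.0046
grip_force: 5.0
```

View pics/t2.png

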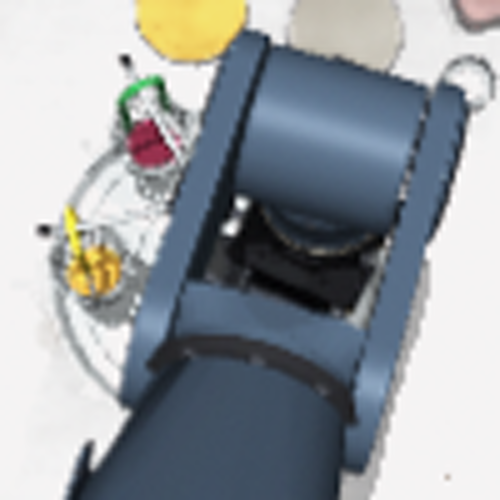

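Gripped on the wire (opening 4.6 mm). I'll swing it along the arc.

```bash
python3 nudge.py '[{"sy":-0.0015, "rz":0.02}, {"sy":-0.0023, "rz":0.03}, {"sy":-0.0031, "rz":0.04}, {"sx":0.0001, "sy":-0.0038, "rz":0.05}, {"sx":0.0001, "sy":-0.0038, "rz":0.05}, {"sx":0.0001, "sy":-0.0038, "rz":0.05}, {"sx":0.0001, "sy":-0.0038, "rz":0.05}, {"sx":0.0001, "sy":-0.0038, "rz":0.05}, {"sx":0.0001, "sy":-0.0038, "rz":0.05}, {"sx":0.0001, "sy":-0.0038, "rz":0.05}, {"sx":0.0001, "sy":-0.0038, "rz":0.05}, {"sx":0.0001, "sy":-0.0038, "rz":0.05}]'; python3 nudge.py '[{"sx":0.0001, "sy":-0.0038, "rz":0.05}, {"sx":0.0001, "sy":-0.0038, "rz":0.05}, {"sx":0.0001, "sy":-0.0038, "rz":0.05}, {"sx":0.0001, "sy":-0.0038, "rz":0.05}, {"sx":0.0001, "sy":-0.0038, "rz":0.05}, {"sx":0.0001, "sy":-0.0038, "rz":0.05}, {"sx":0.0001, "sy":-0.0038, "rz":0.05}, {"sx":0.0001, "sy":-0.0038, "rz":0.05}, {"sx":0.0001, "sy":-0.0038, "rz":0.05}, {"sx":0.0001, "sy":-0.0038, "rz":0.05}, {"sx":0.0001, "sy":-0.0038, "rz":0.05}, {"sy":-0.0031, "rz":0.04}, {"sy":-0.0023, "rz":0.03}, {"sy":-0.0004, "rz":0.005}, {}, {}, {}]'
python3 - <<'E'
from h import *
o=robot.get_obs();r=R.from_quat(o['tool_rot']).as_matrix()
print(o['position'],np.degrees(np.arctan2(r[1,0],r[0,0])))
E
```

```text
time: 4.85
position: [0.5215, -0.0028, 0.2363]
tool_rot: [0.952, 0.305, 0.0, 0.001]
ft_force: [-1.3, -0.5, 4.9]
grip_width: 0.0046
grip_force: 5.0
time: 6.27
position: [0.5059, 0.0425, 0.2362]
tool_rot: [1.0, -0.001, -0.001, -0.0]
ft_force: [-3.2, 0.5, 6.5]
grip_width: 0.0048
grip_force: 5.0
[0.50593631 0.04253225 0.23615616] -0.0982695886432001
```

```bash
python3 nudge.py '[{}, {}, {}, {}]' 0.03; python3 nudge.py '[{"sz":-0.01}, {"sz":-0.02}, {"sz":-0.03}, {"sx":-0.01, "sz":-0.03}, {"sx":-0.03, "sz":-0.02}, {"sx":-0.02}, {}, {}]' 0.06
python3 - <<'E'
from h import *
c=vision.camera("wrist");save(c["img"],"w2.png")
o=robot.get_obs();print(o['position'])
c2=vision.camera("top");g=c2["img"]
print([np.round(v) for v in proj(c,[.4815,.0425,.265])],[np.round(v) for v in proj(c2,[.4815,.0425,.265])])
E
```

```text
time: 6.6
position: [0.5071, 0.042, 0.2353]
tool_rot: [1.0, -0.001, -0.0, 0.0]
ft_force: [0.2, -0.1, 1.1]
grip_width: 0.0236
grip_force: 0.0
time: 7.27
position: [0.4466, 0.0422, 0.3458]
tool_rot: [1.0, -0.001, 0.001, 0.0]
ft_force: [0.5, 0.2, -0.4]
grip_width: 0.06
grip_force: 0.0
[0.44741618 0.04208592 0.34550067]
[np.float64(312.0), np.float64(161.0)] [np.float64(305.0), np.float64(212.0)]
```

View pics/w2.png

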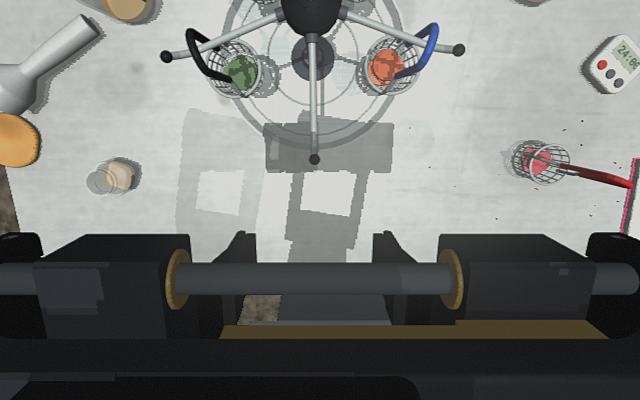

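Free hook now points at me: ball at (315,159.5), wire up to about (312,40). The basket is at (540,162) with its bail arch end near (633,183).

Run:
```python
from h import *
c=vision.camera("wrist")
B=at(c,315,159.5,.265);W=at(c,312.3,45,.262);print(B,W,np.degrees(np.arctan2((B-W)[1],(B-W)[0])))
for p in((165,57),(459,50)):print(at(c,*p,.265))
```

```text
[0.48368209 0.04053154 0.265     ] [0.55959358 0.04218176 0.262     ] -178.7546568739762
[0.55201247 0.13967562 0.265     ]
[ 0.55581029 -0.05443789  0.265     ]
```

```bash
python3 nudge.py '[{"sx":-0.01, "sy":0.02}, {"sx":-0.01, "sy":0.038}, {"sx":-0.01, "sy":0.038}, {"sx":-0.01, "sy":0.038}, {"sx":-0.01, "sy":0.038}, {"sy":0.038}, {"sy":0.038}, {"sy":0.038}, {"sy":0.03}, {"sy":0.016}, {}, {}]'
python3 - <<'E'
from h import *
c=vision.camera("wrist");save(c["img"],"w3.png")
o=robot.get_obs();print(o['position'],c["xyz"])
E
```

```text
time: 8.42
position: [0.3967, -0.2897, 0.3445]
tool_rot: [1.0, -0.001, -0.001, -0.001]
ft_force: [1.0, 0.8, -1.1]
grip_width: 0.0603
grip_force: 0.0
[ 0.396617   -0.28863302  0.344717  ] [ 0.46801699 -0.29096987  0.50615623]
```

View pics/w3.png

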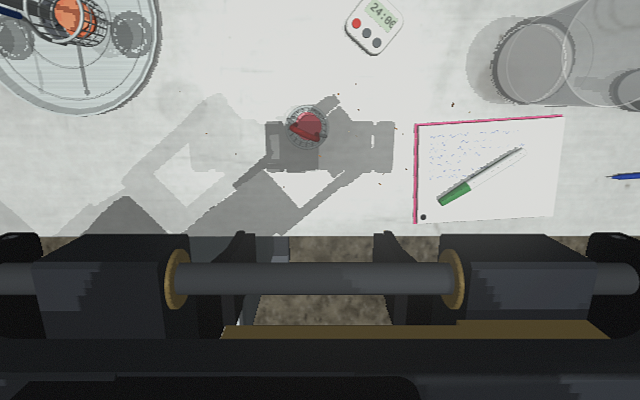

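Basket at about (307,127), with its arch appearing as a diagonal red bar from about (290,122) to (322,138). I'll mask the bail's red.

Run:
```python
from h import *
c=vision.camera("wrist");im=c["img"].astype(int)
box=im[95:155,275:340];r,g=box[...,0],box[...,1]
m=(r>90)&(g<.36*r)
for row in m: print(''.join('#' if v else '.' for v in row)) if row.any() else None
ys,xs=np.nonzero(m);print(ys.min()+95,xs.min()+275,len(xs))
save(c["img"],"w3z.png",(275,95,340,155),9)
```

```text
Traceback (most recent call last):
ValueError: zero-size array to reduction operation minimum which has no identity
```

Run:
```python
from h import *
c=vision.camera("wrist");save(c["img"],"w3z.png",(275,90,340,155),9)
im=c["img"].astype(int)[95:155,275:340];hsv=cv2.cvtColor(c["img"],cv2.COLOR_RGB2HSV)[95:155,275:340].astype(int)
m=(hsv[...,1]>110)
for i,row in enumerate(m): 
    if row.any(): print(i+95,''.join('%x'%min(15,hsv[i,j,1]//16) if row[j] else '.' for j in range(len(row))))
```

```text
113 ...............................67................................
114 ......................................66.........................
116 ...................................7..6.7........................
117 .........................................7.......................
118 ........................6.................77.....................
119 ........................7....766.6.6.7...6677....................
120 ...........................67.76766..66.66.677...................
121 .......................7.........................................
123 ..............................................7..................
124 ..............................................7..................
125 ..................77..........................7..................
126 .................88777........................7..................
127 .................8877887......................7..................
128 .................887888887....................7..................
129 ..................8788888887..................7..................
130 ...................78888889887...................................
131 ....................788889999988.............7...................
132 ......................778888888877...............................
133 ........................7778888888777............................
134 .........................77777888888777..........................
135 ............................7788888887777........................
136 ...............................77788887777.......................
137 ............................7....7787777777.7....................
138 ..............................7....77777777..7...................
139 .................................776..77777.7....................
140 ........................................7...7....................
```

View pics/w3z.png

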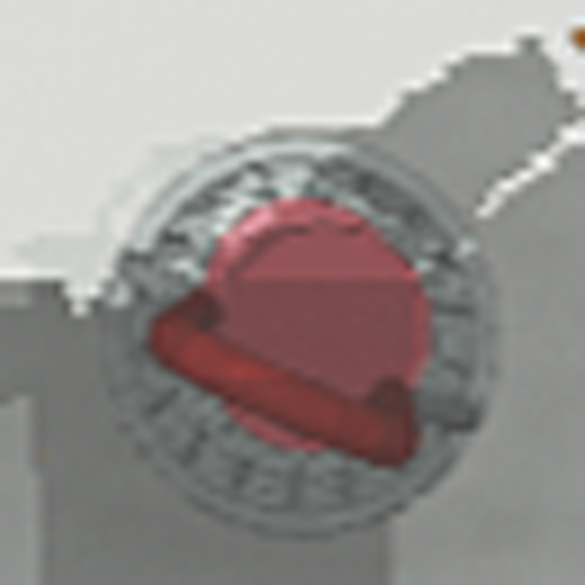

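The arch is clear: it runs from (292.2,127.5) to (321.1,139), and the cup is centred at about (308,127).

Run:
```python
from h import *
c=vision.camera("wrist")
a,b=at(c,292.2,127.5,.158),at(c,321.1,139,.158);print(a,b,np.linalg.norm(a-b),np.degrees(np.arctan2(*(b-a)[1::-1])))
m=at(c,306.6,133,.164);print(m,at(c,309,126.5,.049))
t=vision.camera("top");m2=at(t,402.3,229.8,.162);print(m2)
o=robot.get_obs();p=o['position'];print(p)
```

```text
[ 0.44915475 -0.2665307   0.158     ] [ 0.43772502 -0.29562112  0.158     ] 0.03125525665401873 -111.45003481895934
[ 0.44412867 -0.28109979  0.164     ] [ 0.44457269 -0.28172907  0.049     ]
[ 0.44145557 -0.27929155  0.162     ]
[ 0.39680221 -0.28814973  0.34566156]
```

```bash
python3 nudge.py '[{"sx":0.02, "sy":-0.004}, {"sx":0.02, "sy":-0.0045}, {"sx":0.006, "rz":0.075}, {"rz":0.1}, {"rz":0.1}, {"rz":0.1}, {"sz":0.02}, {"sz":0.035}, {"sz":0.035}, {"sz":0.035}, {"sz":0.035}, {"sz":0.03}, {"sz":0.02}, {"sz":0.0165}, {}, {}]'; python3 nudge.py '[{}, {}, {}, {}, {}, {}, {}]' 0.02 20
```

```text
time: 10.0
position: [0.4426, -0.2803, 0.1189]
tool_rot: [0.982, -0.186, -0.001, -0.0]
ft_force: [-0.5, -0.3, 0.4]
grip_width: 0.0603
grip_force: 0.0
time: 10.58
position: [0.4431, -0.2815, 0.1197]
tool_rot: [0.982, -0.187, 0.001, 0.0]
ft_force: [0.3, 1.4, 5.9]
grip_width: 0.0327
grip_force: 20.0
```

```bash
python3 nudge.py '[{"sz":-0.004}, {"sz":-0.01}, {"sz":-0.016}, {"sz":-0.02}, {"sz":-0.02}, {"sz":-0.02}, {"sz":-0.02}, {"sz":-0.014, "rz":-0.025}, {"sz":-0.006, "rz":-0.05}, {"rz":-0.05}, {"rz":-0.05}, {"rz":-0.05}, {"rz":-0.05}, {"rz":-0.05}, {"rz":-0.03}, {"rz":-0.02}, {}]'; python3 nudge.py '[{"sy":-0.006}, {"sx":-0.001, "sy":-0.012}, {"sx":-0.002, "sy":-0.018}, {"sx":-0.002, "sy":-0.022}, {"sx":-0.002, "sy":-0.022}, {"sx":-0.002, "sy":-0.022}, {"sx":-0.002, "sy":-0.022}, {"sx":-0.002, "sy":-0.022}, {"sx":-0.002, "sy":-0.022}, {"sx":-0.002, "sy":-0.022}, {"sx":-0.002, "sy":-0.022}, {"sx":-0.002, "sy":-0.022}, {"sx":-0.002, "sy":-0.022}, {"sy":-0.022}, {"sy":-0.018}, {"sy":-0.014}, {"sy":-0.01}, {"sy":-0.004}, {}, {}]'
python3 - <<'E'
from h import *
o=robot.get_obs();r=R.from_quat(o['tool_rot']).as_matrix()
print(o['position'],np.degrees(np.arctan2(r[1,0],r[0,0])),o['grip_width'],o['q'])
c=vision.camera("wrist");im=c["img"]
hsv=cv2.cvtColor(im,cv2.COLOR_RGB2HSV);m=(hsv[...,1]>130)&((hsv[...,0]<6)|(hsv[...,0]>174));m[:200]=0
ys,xs=np.nonzero(m);print(len(xs), xs.min() if len(xs) else 0, xs.max() if len(xs) else 0,ys.min() if len(xs) else 0)
print(proj(c,[*o['position'][:2],o['position'][2]+.048]),proj(c,[.4837,.041,.265]))
save(im,"w4.png")
E
```

```text
time: 12.0
position: [0.4424, -0.2813, 0.2493]
tool_rot: [1.0, -0.0, -0.0, 0.0]
ft_force: [0.0, -0.1, -1.0]
grip_width: 0.0328
grip_force: 20.0
time: 13.67
position: [0.4198, 0.0428, 0.2491]
tool_rot: [1.0, -0.0, 0.0, 0.0]
ft_force: [0.6, -0.3, -1.2]
grip_width: 0.0333
grip_force: 20.0
[0.41980963 0.04278727 0.24910668] -0.030316991122830074 0.033340603270217206 [-1.64361984e-01  2.13438220e-01  1.87962947e+00 -3.73558231e-04
  1.04840431e+00  1.40714985e+00]
741 280 350 209
(np.float64(312.3229460348053), np.float64(303.72712002998617)) (np.float64(316.4544861095351), np.float64(126.1902661820884))
```

View pics/w4.png

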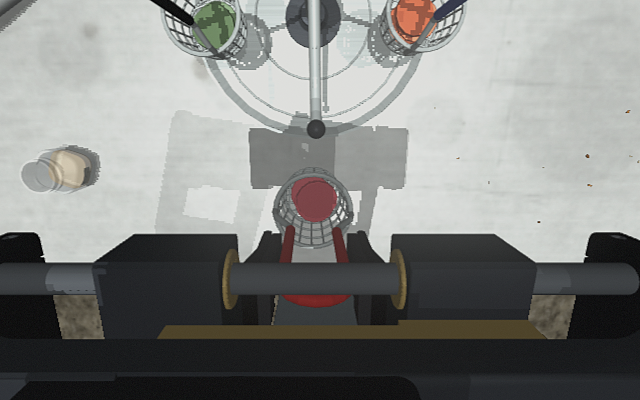

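Arch (316,300) and ball (316,129) are in line, and the cup is upright at (314,205). I'll move in over the hook.

```bash
python3 nudge.py '[{"sx":0.004}, {"sx":0.008}, {"sx":0.012}, {"sx":0.012}, {"sx":0.012}, {"sx":0.012}, {"sx":0.01}, {"sx":0.006}, {"sx":0.0035}, {}, {}, {"sz":0.005}, {"sz":0.008}, {"sz":0.008}, {"sz":0.005}, {"sz":0.004}, {"sz":0.002}, {}]'; python3 nudge.py '[{"sz":0.001}, {"sz":0.001}, {"sz":0.001}, {}]'
```

```text
time: 15.22
position: [0.4991, 0.0426, 0.2164]
tool_rot: [1.0, -0.001, -0.001, -0.0]
ft_force: [-0.2, 0.2, -1.0]
grip_width: 0.0329
grip_force: 20.0
time: 15.55
position: [0.4996, 0.0426, 0.2141]
tool_rot: [1.0, -0.001, 0.0, 0.0]
ft_force: [-0.5, -0.5, -0.2]
grip_width: 0.0331
grip_force: 20.0
```

```bash
python3 nudge.py '[{"sz":0.001}, {"sz":0.001}, {}, {}]'
python3 - <<'E'
from h import *
c=vision.camera("scene");save(c["img"],"s5.png",(240,140,340,270),4.5)
E
```

```text
time: 15.88
position: [0.5, 0.0425, 0.2128]
tool_rot: [1.0, -0.001, 0.001, 0.0]
ft_force: [-0.9, -0.1, 3.9]
grip_width: 0.0332
grip_force: 20.0
```

View pics/s5.png

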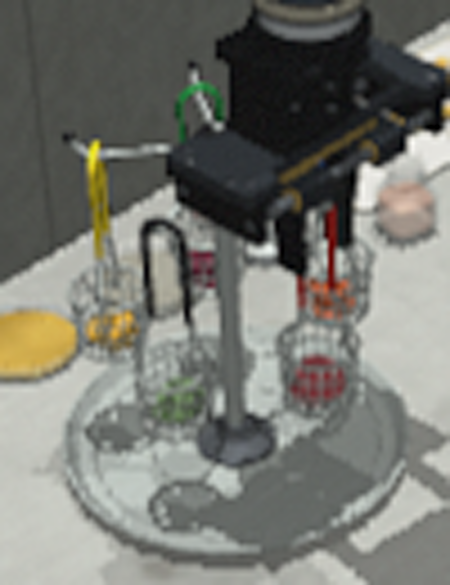

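The wrist force is now 3.9 N upward, so the arch rests on the hook, and the red basket hangs over the tray. I'll release and go straight up.

```bash
python3 nudge.py '[{}, {}, {}, {}, {}]' 0.055; python3 nudge.py '[{"sz":-0.004}, {"sz":-0.008}, {"sz":-0.015}, {"sz":-0.02}, {"sz":-0.03}, {"sz":-0.03}, {"sx":-0.02, "sz":-0.02}, {"sx":-0.03}, {"sx":-0.03}, {}, {}, {}]'
python3 - <<'E'
from h import *
import rig
for i in range(2):
    c=vision.camera("wrist");hsv=cv2.cvtColor(c["img"],cv2.COLOR_RGB2HSV);m=((hsv[...,1]>130)&((hsv[...,0]<6)|(hsv[...,0]>174))).astype(np.uint8)
    n,l,s,ce=cv2.connectedComponentsWithStats(m)
    print(robot.get_obs()['time'],[(s[k].tolist(),ce[k].round(1).tolist()) for k in range(1,n) if s[k,4]>25])
print(proj(c,[.484,.041,.265]),proj(c,[.5,.041,.258]),proj(c,[.5,.041,.11]))
save(c["img"],"w6.png")
E
```

```text
time: 16.35
position: [0.4993, 0.0426, 0.2117]
tool_rot: [1.0, -0.001, -0.0, -0.0]
ft_force: [-0.1, -0.6, 0.3]
grip_width: 0.053
grip_force: 0.0
time: 17.35
position: [0.4203, 0.0426, 0.3399]
tool_rot: [1.0, -0.001, 0.001, 0.0]
ft_force: [0.5, 1.5, -0.0]
grip_width: 0.0552
grip_force: 0.0
17.4 [([606, 39, 9, 9, 65], [609.9, 42.9]), ([292, 93, 45, 9, 338], [313.9, 96.7])]
17.45 [([606, 39, 9, 9, 65], [609.9, 43.0]), ([292, 93, 45, 9, 350], [313.7, 97.4])]
(np.float64(314.98465087157683), np.float64(120.53154747895375)) (np.float64(314.91192700193506), np.float64(96.2431967899867)) (np.float64(314.4680342332728), np.float64(101.14367659925176))
```

View pics/w6.png

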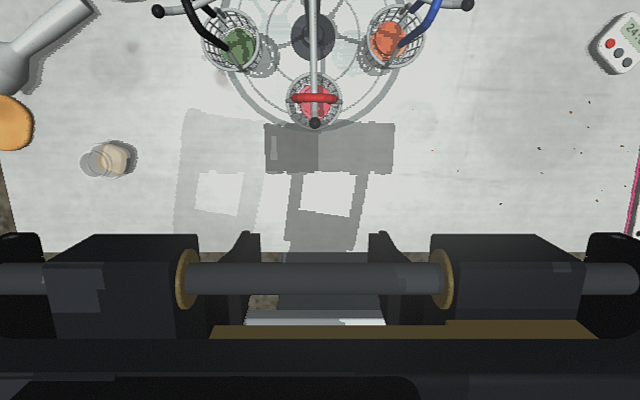

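The red arch sits on the wire at (314,97), behind the ball at (315,123), and the cup hangs below. The hook still points straight at me. I'll let it settle, check, then hand in.

```bash
for i in 1 2 3; do python3 nudge.py '[{}, {}, {}, {}, {}, {}, {}, {}, {}, {}, {}, {}, {}, {}, {}, {}, {}, {}, {}, {}]' >/dev/null; done
python3 - <<'E'
from h import *
for i in range(8):
    c=vision.camera("wrist");hsv=cv2.cvtColor(c["img"],cv2.COLOR_RGB2HSV);m=((hsv[...,1]>130)&((hsv[...,0]<6)|(hsv[...,0]>174))).astype(np.uint8)
    n,l,s,ce=cv2.connectedComponentsWithStats(m)
    g=c["img"].max(2).astype(int)[114:132,306:324];ys,xs=np.nonzero(g<60)
    if i%2: print(robot.get_obs()['time'],[ce[k].round(1).tolist() for k in range(1,n) if s[k,4]>100],"ball",xs.mean()+306,ys.mean()+114)
b=at(c,xs.mean()+306,ys.mean()+114,.265);print(b,"yaw err",np.degrees(np.arctan2(b[1]-.0423,.102)))
E
```

```text
22.55 [[314.0, 95.4]] ball 314.62666666666667 120.98666666666666
22.65 [[313.8, 95.4]] ball 314.5890410958904 120.98630136986301
22.75 [[313.9, 95.4]] ball 314.5753424657534 120.84931506849315
22.85 [[314.0, 95.4]] ball 314.50704225352115 120.92957746478874
[0.4824651  0.04153295 0.265     ] yaw err -0.43086307565093385
```

```bash
python3 -c "
from rig import robot, vision, job
print(job.hand_in())"
```

```text
the job is handed in; nothing more can be done
None
```

The stand's free hook now points at the robot side (within about 1°), the red basket hangs still on it over the tray, and I handed the job in at about 23 s; I saw nothing else disturbed, but didn't re-check the bottle or second jar after the hang.

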